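# Zero the parcel scale and load it with the hung sole patterns

## Robot

A 6-joint arm with a two-finger parallel gripper is mounted at the origin on the work surface. World frame = base frame: x ahead of the robot, y to its left, z up, the work surface at z = 0. Lengths are in m, angles in degrees, forces in N, time in s.
With the tool pointing down it reaches from about 0.4 to 0.825 m from the base axis. Payload 7 kg.
Tool frame: the origin (TCP) lies at the very end of the fingers, on their centre line; the grasp point (between the pads) lies 19 mm behind it; z points along the fingers, y is the line along which they close (so a half turn about z gives the same grasp; the last joint's range is limited). The gripper opens to 88 mm and grips with 3 to 60 N. Pads are 19 mm wide; open, the fingers measure 130 mm over their backs; the gripper's body (78 mm by 193 mm) begins 47 mm behind the grasp point.
Start: joints at [93.627, 20.546, 0.682, 0, -70.136, -16.507], TCP at [0.15, 0.658, 0.227] pointing down, gripper open.
Joint ranges: [-176.03, 176.03], [-82.01, 121.73], [-58.28, 71.71], [-173.87, 95.51], [-174.79, -0.11], [-173.66, 173.66]. Speed limits (degrees/s): [136.94, 136.94, 172.46, 180, 180, 180].

## Interface

Orientations are given as [roll, pitch, yaw] about the fixed x, y, z axes, in that order (R = Rz(yaw) Ry(pitch) Rx(roll)).
In Python, from plant import get_state, imaging, r, finder gives the robot as it stands.
- The arm moves only by the shell command python3 -m handwheel 'ROWS' [FORCE]. ROWS is JSON, a list of rows, each a list of 5 numbers: the closure, from 0 (fully open) to 1 (shut), then the shift along the world's x, y, z in cm, then the turn about the world's z in degrees. A call has 1 to 8 rows; each row is the pose to reach, as a shift and turn from the pose commanded when the call began; what a row does not reach only later rows make up. A row lasts 1/8 s, in which the tool goes at most 62.5 mm and 10.7 degrees, less where a joint would pass 70% of its speed; a pose out of reach is approached as far as the arm can. A call with a gripper value outside its range is refused whole. The fingers move at their own pace and stop on an object; FORCE is the grip in N (left out, the last holds). Time passes only in rows, so rows that repeat a pose let the fingers close. It gives the time, the measured TCP pose, the force, the opening and the grip force at its end, in the units of the state.
- get_state(): the state, without advancing time (a new reading comes with each control period).
- imaging.capture(name): name is "scene" or "side" or "wrist"; returns (picture, depth): 420x560x3 uint8, red, green, blue; 420x560 float32, m along the optical axis (not along the pixel's ray), 0 where there is no reading.
- imaging.get_calibration(name): a dict with "fx", "fy", "cx", "cy" (pixels), "rvec" (rotation vector, rad) and "tvec" (3), from world to camera coordinates, as OpenCV has them; the wrist camera has in their place "hand_eye" (4x4, takes a point from camera to tool coordinates, whose origin is the TCP and whose axes are the flange's). Camera axes: x right, y down, z forward; pixel columns grow to the right and rows downward; lengths in m; the calibration is good to about 2 mm. The wrist camera is an equidistant fisheye: a pixel r from the principal point sees the ray r / f radians off the axis. A picture is of the moment at which its call begins: read the wrist's pose just before it. get_calibration takes no time and is no camera call.
- r.close_job(): hands the job in; it is judged then, once.
Trained networks look in the newest picture that a camera, given by its name, has taken for a name from the list of things; names that differ only in an ending like _2 or _b are one class to them, and where a whole thing is asked for, a point or a joint stands for the part that bears it (a point fixed in the world has none). Each returns a list of dicts, best first, with "p" (0 to 1); they miss things now and then, are a little off and sometimes report something else, mostly with a low value. They report only what shows in the picture. A call takes as long as a camera call.
- finder.cut_out(camera, query): "region" (420x560 bool, what is visible of it) and "pixel" ([column, row] in pixels, amid what is visible of it).
The state is a dict: "time_s": time; "joints": joint angles; "qd": joint speeds; "joint_torque": joint torques, N m; "tcp_pos": TCP position; "eef_rot": TCP orientation; "contact_force": force on the tool from outside, world axes, zero at the start; "moment": the same for the moment, N m; "gripper_width": finger opening in m; "gripper_force": force on a finger pad.
Only numpy, scipy, OpenCV 4.12 (cv2) and the standard library are available. Lean on these libraries where they do the work, as an engineer would, in place of code of your own. Each camera call takes 0.05 s, during which the arm holds its last target. There are 200 camera calls.

## Task

Get the set of sole patterns weighed for the post: first clear the rubber heels out of the scale's tray and lay them flat on the cork mat, then, with the tray still empty, turn the scale's knob until its red pointer stands at the red zero mark. After that unhook every sole pattern that hangs on the sloped board (slide it up until the screw head comes through the keyhole, then lift it off) and lay them all flat on the floor of the tray, side by side with handles up and clear of the rim, and leave the other things on the bench where they are.

Things in the scene. Friction and masses are not known exactly. Their poses are not given: they have to be found in the camera images.
- board: wooden board, fixed, sloped like a lectern. Origin on the table under the middle of its face. In its frame the face rises towards +x at 40 deg and looks towards -x and up; face 170 up the slope x 320 wide (y), its centre 75 above the origin. Four screws stand on it; each may hold one pattern.
- screw0 (a point): where the shank leaves the board's face; 50 up the slope from its centre, y = -120 in the board's frame. Shank 5 diameter, square to the face; round brass head 14 diameter, its underside 9 and top 13 off the face. May be bare.
- screw1 (a point): where the shank leaves the board's face; 50 up the slope from its centre, y = -40 in the board's frame. Shank 5 diameter, square to the face; round brass head 14 diameter, its underside 9 and top 13 off the face. May be bare.
- screw2 (a point): where the shank leaves the board's face; 50 up the slope from its centre, y = 40 in the board's frame. Shank 5 diameter, square to the face; round brass head 14 diameter, its underside 9 and top 13 off the face. May be bare.
- screw3 (a point): where the shank leaves the board's face; 50 up the slope from its centre, y = 120 in the board's frame. Shank 5 diameter, square to the face; round brass head 14 diameter, its underside 9 and top 13 off the face. May be bare.
- pattern_a_hole (a point): centre of the keyhole's wide opening in the underside of pattern_a, axes as the pattern's; at x = 17, y = 0 of every pattern. It goes right through: opening 22 x 22, from its +x side a slot 8 wide (y) runs 15 further to +x. While hung the screw's shank sits in the slot's far end, 23 from this point: the pattern must slide 23 up the slope before the head passes.
- pattern_a: plain plywood sole pattern: plate 110 long (its x, -55 to +55) x 56 wide (y) x 6 thick, -x end rounded, with a bar handle upright on its face: 14 wide (y), x from -44 to 0, top 34 above the face; about 90 g. Origin: centre of the underside, z out of the face with the handle. Hangs on one of the screws flat against the board, +x up the slope. Keyhole: see pattern_a_hole. May be absent.
- pattern_b: blue sole pattern: plate 110 long (its x, -55 to +55) x 56 wide (y) x 6 thick, -x end rounded, with a bar handle upright on its face: 14 wide (y), x from -44 to 0, top 34 above the face; about 90 g. Origin: centre of the underside, z out of the face with the handle. Hangs on one of the screws flat against the board, +x up the slope. Keyhole: see pattern_a_hole. May be absent.
- pattern_c: green sole pattern: plate 110 long (its x, -55 to +55) x 56 wide (y) x 6 thick, -x end rounded, with a bar handle upright on its face: 14 wide (y), x from -44 to 0, top 34 above the face; about 90 g. Origin: centre of the underside, z out of the face with the handle. Hangs on one of the screws flat against the board, +x up the slope. Keyhole: see pattern_a_hole. May be absent.
- pattern_d: red sole pattern: plate 110 long (its x, -55 to +55) x 56 wide (y) x 6 thick, -x end rounded, with a bar handle upright on its face: 14 wide (y), x from -44 to 0, top 34 above the face; about 90 g. Origin: centre of the underside, z out of the face with the handle. Hangs on one of the screws flat against the board, +x up the slope. Keyhole: see pattern_a_hole. May be absent.
- scale: grey parcel scale, fixed, 250 (x) x 320 (y) x 45 high. Origin under its centre. The aluminium tray is on its far (+x) part, the white dial on its near (-x) part.
- tray_in (a point): centre of the tray's floor, 59 above the table, axes as the scale's. Inside of the tray 146 (x) x 300 (y), rim 8 high. Four patterns fit side by side.
- dial (a point): centre of the dial, 48 above the table, on the knob's upright axis; red zero mark on the dial towards the scale's +x. The black knob has a bar grip 42 long x 12 wide, from 7 to 37 above this point, with a white stripe and a red pointer tip at one end.
- tare (a joint): angle of the zeroing knob (rad), growing counterclockwise seen from above; 0 = the red tip at the red zero mark (scale's +x). Starts between 0.8 and 2.4, range -2.9 to 2.9; stays where it is left (friction about 0.03 N m). The grip bar lies along the pointer.
- mat: brown cork mat, fixed, 120 (x) x 170 (y) x 4 thick. Origin: centre of the underside.
- heel_a: black rubber heel, D-shaped block 47 (x, from -21 to 26, the +x end round) x 42 (y) x 24 high; about 50 g. Origin: centre of the underside, z up. Starts lying in the scale's tray. May be absent.
- heel_b: red-brown rubber heel, D-shaped block 47 (x, from -21 to 26, the +x end round) x 42 (y) x 24 high; about 50 g. Origin: centre of the underside, z up. Starts lying in the scale's tray. May be absent.
- glue_jar: glue jar, 68 diameter, 90 high, bystander; origin: underside centre
- polish_tin: red flat tin, 60 diameter, 28 high, bystander; origin: underside centre
- nail_pot: blue pot, 70 diameter, 50 high, bystander; origin: underside centre
- awl: screwdriver-like awl with yellow handle lying on the bench, bystander
- brush: brush lying on the bench, bystander
- hammer: hammer lying on the bench, bystander
- whetstone: grey stone 150 x 50 x 25, bystander

How it is judged:
By the outcome, as a careful person would: the job done as asked, in the order asked, and still so for the second after the job is handed in, with the robot touching nothing.
Of pattern_a, pattern_b, pattern_c, pattern_d only 3 to 4 are there at a start; the rules pass over those that are not, and their reading is None.
Of heel_a, heel_b only 1 to 2 are there at a start; the rules pass over those that are not, and their reading is None.
At some moment in a run one of heel_a, heel_b may be knocked a few centimetres aside while the robot is not near it.
Once in a run the grip may slacken for a moment while it holds something.
It also fails if it takes over 210 s, if anything falls off the work surface, if the arm or the gripper's body presses on something with over 40 N, if the wrist force passes 120 N, or if a joint passes its speed limit or range.

## Working session

There is one attempt and no reset: what is moved stays moved. The work goes in short steps, Python scripts to look and compute and a shell command to move; the robot and the scene stay as the last step left them, time stands still between calls to the robot, and variables do not carry over. Pictures are saved under pics/ and viewed, at most 14 in all, crops included, and the job is handed in when it is done.

```bash
ls; mkdir -p pics; cat > h.py <<'E'
import numpy as np, cv2, json
from scipy.spatial.transform import Rotation as R
from plant import get_state, imaging, r, finder
def cap(n):
    s=get_state(); im,d=imaging.capture(n); return s,im,d
def save(n,im): cv2.imwrite('pics/'+n,cv2.cvtColor(im,cv2.COLOR_RGB2BGR))
def cloud(n,d,s=None):
    """world xyz for each pixel (nan where no depth)"""
    c=imaging.get_calibration(n); v,u=np.mgrid[:420,:560].astype(float)
    a=(u-c['cx'])/c['fx']; b=(v-c['cy'])/c['fy']
    if n=='wrist':
        th=np.hypot(a,b); k=np.where(th>1e-9,np.tan(th)/np.maximum(th,1e-9),1); a,b=a*k,b*k
    P=np.stack([a*d,b*d,d],-1); P[d<=0]=np.nan
    if n=='wrist':
        H=np.array(c['hand_eye']); P=P@H[:3,:3].T+H[:3,3]
        return P@R.from_euler('xyz',s['eef_rot'],degrees=True).as_matrix().T+np.array(s['tcp_pos'])
    M=R.from_rotvec(np.ravel(c['rvec'])).as_matrix()
    return (P-np.ravel(c['tvec']))@M
E
python3 - <<'E'
from h import *
print(get_state())
for n in ('scene','side'):
    s,im,d=cap(n); save(n+'0.png',im); P=cloud(n,d)
    print(n,imaging.get_calibration(n))
    for q in ['board','scale','mat','pattern_a','pattern_b','pattern_c','pattern_d','heel_a','heel_b','tare']:
        for f in finder.cut_out(n,q)[:3]:
            m=f['region']; print(q,round(f['p'],2),np.round(f['pixel']),m.sum(),np.round(np.nanmedian(P[m],0),3),np.round(np.nanpercentile(P[m],[3,97],axis=0),3).tolist())
E
```

```text
pics
{'time_s': 0.0, 'joints': array([ 9.36247117e+01,  2.05911318e+01,  6.33381297e-01, -2.02722913e-02,
       -7.01349229e+01, -1.65068577e+01]), 'qd': array([-0.08176571,  0.19770064,  0.06089216,  0.02151457,  0.01041493,
       -0.00949437]), 'joint_torque': array([-2.90268881e-04, -5.82716775e+01,  2.93048126e+01,  6.99684799e+00,
        6.86174812e-03, -1.63386785e-04]), 'tcp_pos': array([0.15040548, 0.65752858, 0.22562264]), 'eef_rot': array([ 1.79905731e+02, -8.06211315e-03, -1.28890435e+01]), 'contact_force': array([0.43211031, 0.39688001, 0.80639267]), 'moment': array([ 0.03206979,  0.01188642, -0.00707197]), 'gripper_force': 0.0, 'gripper_width': 0.08723656583719659}
scene {'fx': 522.8236349524176, 'fy': 522.8236349524176, 'cx': 286.8022824633242, 'cy': 211.2048236831602, 'rvec': array([ 2.03065387,  1.5698129 , -0.55429296]), 'tvec': array([-0.11523965, -0.35699952,  1.74547751])}
board 0.66 [370. 236.] 5194 [0.65 0.17 0.01] [[0.551, 0.026, 0.001], [0.685, 0.322, 0.127]]
scale 0.64 [214. 252.] 10220 [ 0.588 -0.214  0.056] [[0.441, -0.359, 0.015], [0.692, -0.06, 0.067]]
[... 3699 characters left out ...]
3, 0.114]]
heel_a 0.75 [355. 240.] 286 [ 0.612 -0.262  0.08 ] [[0.597, -0.278, 0.059], [0.644, -0.238, 0.083]]
heel_a 0.71 [323. 226.] 229 [ 0.572 -0.175  0.08 ] [[0.555, -0.187, 0.06], [0.596, -0.149, 0.083]]
heel_a 0.53 [223. 204.] 1015 [0.427 0.175 0.002] [[0.372, 0.101, -0.002], [0.487, 0.265, 0.005]]
heel_b 0.75 [355. 240.] 286 [ 0.612 -0.262  0.08 ] [[0.597, -0.278, 0.059], [0.644, -0.238, 0.083]]
heel_b 0.71 [323. 226.] 229 [ 0.572 -0.175  0.08 ] [[0.555, -0.187, 0.06], [0.596, -0.149, 0.083]]
heel_b 0.53 [223. 204.] 1015 [0.427 0.175 0.002] [[0.372, 0.101, -0.002], [0.487, 0.265, 0.005]]
tare 0.78 [305. 252.] 244 [ 0.472 -0.231  0.065] [[0.458, -0.247, 0.046], [0.505, -0.196, 0.085]]
```

View pics/scene0.png

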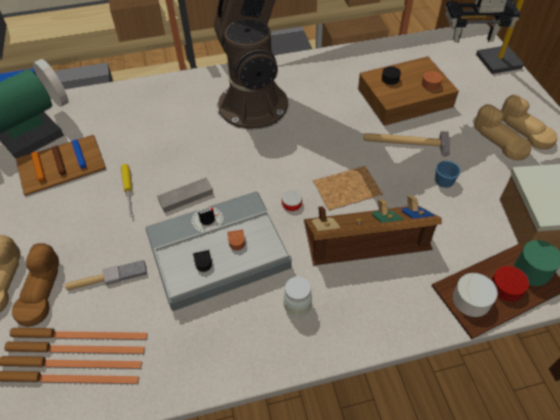

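View pics/side0.png

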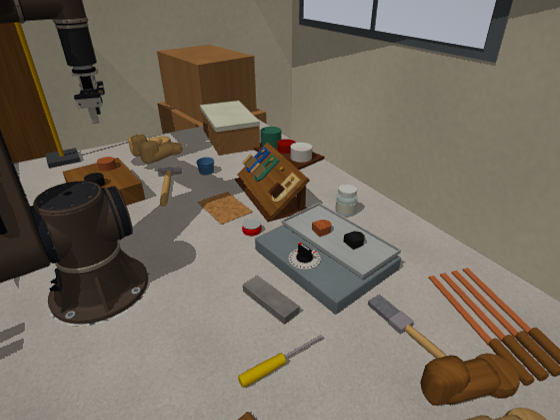

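Scene: the arm base is at (250,80), and the scale at (215,250) has a black heel (203,260), a red-brown heel (237,240) and its knob (207,217). The board at (370,230) carries plain (323,215), green (385,215) and blue (415,212) patterns, with one bare screw between plain and green. The mat is at (348,188). The side view agrees. Next I fit the poses.

```bash
cat >> h.py <<'E'
def rect(P,lo,hi,box):
    """minAreaRect of cloud points in z band and xy box -> centre, sizes, angle of long side (deg)"""
    Q=P.reshape(-1,3); Q=Q[np.isfinite(Q).all(1)]
    Q=Q[(Q[:,2]>lo)&(Q[:,2]<hi)&(Q[:,0]>box[0])&(Q[:,0]<box[1])&(Q[:,1]>box[2])&(Q[:,1]<box[3])]
    return rect2(Q)
def rect2(Q,z=None):
    xy=Q[:,:2]; c=np.median(xy,0)
    k=np.hypot(*(xy-c).T); 
    (cx,cy),(w,h),a=cv2.minAreaRect((xy*1000).astype(np.float32))
    if w<h: w,h,a=h,w,a+90
    return np.round([cx,cy,w,h,(a+90)%180-90,len(Q)],1)
E
python3 - <<'E'
from h import *
s,im,d=cap('scene'); P=cloud('scene',d)
m=finder.cut_out('scene','mat')[0]['region']; print('mat',rect2(P[m]))
g=finder.cut_out('scene','scale')[0]['region']; Q=P[g]; print('scale',rect2(Q[(Q[:,2]>.04)])); print('rim',rect2(Q[Q[:,2]>.0615]))
for f in finder.cut_out('scene','heel_a'):
    Q=P[f['region']]; print(f['p'],rect2(Q[Q[:,2]>.076]),np.nanmedian(im[f['region']],0))
S,ims,ds=cap('side'); Ps=cloud('side',ds)
for f in finder.cut_out('side','heel_a')[:2]:
    Q=Ps[f['region']]; print(f['p'],rect2(Q[Q[:,2]>.076]),np.nanmedian(ims[f['region']],0))
for PP,n in((P,'scene'),(Ps,'side')):
    for b in((.55,.65,-.3,-.21),(.53,.62,-.20,-.12)): print(n,'heelbox',rect(PP,.077,.095,b))
    print(n,'knob',rect(PP,.078,.1,(.42,.53,-.27,-.17)))
    print(n,'tin',rect(PP,.02,.035,(.36,.5,.02,.1)))
for f in finder.cut_out('side','polish_tin')[:2]: print('tin',f['p'],np.nanmedian(Ps[f['region']],0))
E
```

```text
mat [ 433.4  185.9  168.   128.6  -81.1 1889. ]
scale [ 556.3 -211.7  316.6  253.3  -81.7 8967. ]
rim [ 574.9 -208.1  306.5  211.5  -81.6 1067. ]
0.61 [ 582.3 -161.5   48.9   39.1    1.6  226. ] [152.  89.  55.]
0.54 [ 622.9 -253.6   51.4   42.1   -3.7  269. ] [32. 31. 30.]
0.85 [ 619.9 -257.3   47.3   44.4   -2.7  185. ] [20. 20. 20.]
0.73 [ 578.6 -165.5   45.2   43.4   -3.   143. ] [108.5  60.   30. ]
scene heelbox [ 6.224e+02 -2.531e+02  5.190e+01  4.220e+01  6.000e-01  2.720e+02]
scene heelbox [ 581.5 -161.6   51.6   41.5   -4.   246. ]
scene knob [ 477.9 -222.7   41.7   15.5  -82.9   75. ]
scene tin [445.5  32.6  55.6  23.8   1.1 110. ]
side heelbox [ 621.1 -257.4   49.9   44.4   -2.7  183. ]
side heelbox [ 579.2 -164.6   46.4   45.2   -3.   155. ]
side knob [ 476.7 -225.7   43.9   13.5  -81.5   68. ]
side tin [445.2  30.4  48.3  19.7  -2.4  53. ]
tin 0.59 [0.44110813 0.00207573 0.0243748 ]
```

```bash
python3 -m handwheel '[[0.2,5,-9.5,0,0],[0.2,8,-15,0,3],[0.2,11,-21,0,5],[0.2,13.5,-26,0,7],[0.2,16,-31,0,10],[0.2,18.5,-36,0,10],[0.2,21,-41,0,10],[0.2,21.5,-41,0,10]]' 20 && python3 -m handwheel '[[0.2,3,-6,0,0],[0.2,6,-11,0,0],[0.2,9,-16,0,0],[0.2,12,-21,0,0],[0.2,14.5,-26,0,0],[0.2,17,-31,0,0],[0.2,19,-36,0,0],[0.2,20.5,-38,0,0]]'
```

```text
time_s: 2.45
tcp_pos: [0.366, 0.2453, 0.2271]
eef_rot: [-179.9, -0.0, -3.0]
contact_force: [0.6, 0.2, -0.4]
gripper_width: 0.0704
gripper_force: 0.0
time_s: 3.45
tcp_pos: [0.5709, -0.1347, 0.2264]
eef_rot: [180.0, 0.0, -3.0]
contact_force: [-0.4, -0.3, 0.0]
gripper_width: 0.0703
gripper_force: 0.0
```

```bash
python3 - <<'E'
from h import *
s,im,d=cap('wrist'); save('w1.png',im); P=cloud('wrist',d,s); print(s['tcp_pos'],s['eef_rot'],s['joints'])
for f in finder.cut_out('wrist','heel_a')[:3]:
    Q=P[f['region']]; print(f['p'],f['pixel'],rect2(Q[Q[:,2]>.076]),np.nanmedian(Q,0))
print('knob',rect(P,.078,.1,(.42,.53,-.27,-.17)))
print('floor',np.nanmedian(P[(np.abs(P[...,0]-.57)<.06)&(np.abs(P[...,1]+.21)<.02)],0))
E
```

```text
[ 0.57091141 -0.13469695  0.22635247] [ 1.79985110e+02  1.53826954e-02 -3.02584319e+00] [ 5.81859199e+00  1.22976667e+01 -1.08502067e+01  1.34275708e-02
 -6.68696163e+01  8.11502902e+01]
0.96 [299.6, 183.5] [ 579.9 -160.1   47.3   41.7   -2.7 1948. ] [ 0.5795201  -0.15956504  0.08430797]
0.74 [390.4, 138.8] [ 6.206e+02 -2.516e+02  4.670e+01  4.320e+01  3.000e-01  1.816e+03] [ 0.61957157 -0.24777319  0.08401801]
0.26 [186.0, 21.2] [ 748.6  -48.2   59.3   36.5   83.  1885. ] [ 0.74433098 -0.05713398  0.0891404 ]
knob [0. 0. 0. 0. 0. 0.]
floor [ 0.59147987 -0.20503087  0.31782038]
  return _methods._mean(a, axis=axis, dtype=dtype,
  ret = um.true_divide(
```

View pics/w1.png

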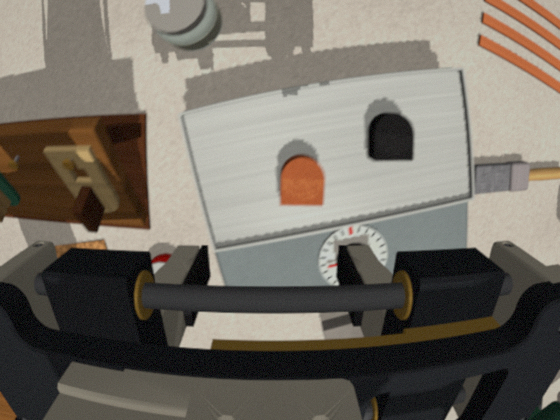

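Wrist view: the red-brown heel is at (300,183) and the black heel at (390,138), both flat in the tray. The zero mark is at (350,228), and the pointer tip shows at the left, so it points to +y.

```bash
python3 -m handwheel '[[0.2,0.9,-2.5,-5,0],[0.2,0.9,-2.5,-10,0],[0.2,0.9,-2.5,-14,0],[0.2,0.9,-2.5,-16.3,0],[0.2,0.9,-2.5,-16.3,0],[0.8,0.9,-2.5,-16.3,0],[0.8,0.9,-2.5,-16.3,0],[0.8,0.9,-2.5,-16.3,0]]' 25 && python3 -m handwheel '[[0.8,0,0,0,0],[0.8,0,0,4,0],[0.8,0,0,10,0],[0.8,-3,6,10,0],[0.8,-6,12,10,5],[0.8,-9,18,10,10],[0.8,-12,24,10,12],[0.8,-14,30,10,12]]'
```

```text
time_s: 4.55
tcp_pos: [0.5799, -0.157, 0.0646]
eef_rot: [-180.0, -0.1, -2.9]
contact_force: [-1.1, -1.2, -0.0]
gripper_width: 0.0456
gripper_force: 0.3
time_s: 5.55
tcp_pos: [0.4447, 0.1266, 0.1639]
eef_rot: [-180.0, -0.0, 9.1]
contact_force: [2.2, 1.4, 0.5]
gripper_width: 0.0416
gripper_force: 25.0
```

```bash
python3 -m handwheel '[[0.8,-1,6,0,0],[0.8,-1.4,8.7,-4,0],[0.8,-1.4,8.7,-9,0],[0.8,-1.4,8.7,-13,0],[0.8,-1.4,8.7,-15.1,0],[0.8,-1.4,8.7,-15.1,0],[0.25,-1.4,8.7,-15.1,0],[0.25,-1.4,8.7,-15.1,0]]' && python3 -m handwheel '[[0.25,0,0,0,0],[0.25,0,0,5,0],[0.25,2,-2,11,0],[0.25,5,-8,17,0],[0.25,8,-14,17,0],[0.25,11,-20,17,-5],[0.25,13,-26,17,-11],[0.25,14,-32,17,-11]]'
```

```text
time_s: 6.55
tcp_pos: [0.4326, 0.2128, 0.0137]
eef_rot: [-179.9, -0.1, 9.1]
contact_force: [0.5, 0.4, 0.7]
gripper_width: 0.056
gripper_force: 0.0
time_s: 7.55
tcp_pos: [0.5652, -0.0785, 0.183]
eef_rot: [-180.0, -0.1, -2.0]
contact_force: [0.1, 1.4, 0.4]
gripper_width: 0.0657
gripper_force: 0.0
```

```bash
python3 - 2>/dev/null <<'E'
from h import *
s,im,d=cap('wrist'); P=cloud('wrist',d,s); print(s['tcp_pos'],s['eef_rot'])
for f in finder.cut_out('wrist','heel_a')[:3]:
    Q=P[f['region']]; print(f['p'],f['pixel'],rect2(Q[Q[:,2]>.076]),np.nanmedian(Q,0),np.median(im[f['region']],0))
s,im,d=cap('side'); P=cloud('side',d)
print(rect(P,.02,.05,(.37,.5,.12,.28)))
print('black', rect(P,.077,.095,(.5,.7,-.35,-.1)))
E
```

```text
[ 0.56524561 -0.07850979  0.18304651] [-1.79984411e+02 -8.31121687e-02 -1.95145458e+00]
0.66 [81.8, 156.2] [ 630.   108.2  173.5   77.5   84.  9001. ] [0.61884754 0.07872413 0.08501715] [68. 44. 24.]
0.58 [460.5, 142.2] [ 6.208e+02 -2.520e+02  4.720e+01  4.420e+01 -1.400e+00  1.950e+03] [ 0.61945323 -0.24484822  0.08372619] [34. 32. 32.]
[430.  207.9  49.   45.7 -74.1 103. ]
black [ 620.5 -257.5   49.    44.1   -1.9  178. ]
```

```bash
python3 -m handwheel '[[0.2,2,-5,-1,0],[0.2,4,-10,-4,0],[0.2,4.8,-14.5,-6,0],[0.2,4.8,-14.5,-7,0],[0.2,4.8,-14.5,-7,0],[0.2,4.8,-14.5,-7,0]]'
```

```text
time_s: 8.45
tcp_pos: [0.613, -0.2202, 0.1135]
eef_rot: [180.0, -0.1, -1.8]
contact_force: [0.4, 0.0, 0.4]
gripper_width: 0.0701
gripper_force: 0.0
```

```bash
python3 - 2>/dev/null <<'E'
from h import *
s,im,d=cap('wrist'); P=cloud('wrist',d,s); print(s['tcp_pos'],s['eef_rot'])
print(rect(P,.077,.095,(.5,.7,-.35,-.1)))
E
```

```text
[ 0.61299107 -0.22019728  0.11346794] [ 1.79994015e+02 -8.76337212e-02 -1.77734171e+00]
[ 6.209e+02 -2.520e+02  4.730e+01  4.240e+01 -3.000e-01  4.063e+03]
```

```bash
python3 -m handwheel '[[0.2,0.8,-3.2,-1,0],[0.2,0.8,-3.2,-4,0],[0.2,0.8,-3.2,-5,0],[0.2,0.8,-3.2,-5,0],[0.8,0.8,-3.2,-5,0],[0.8,0.8,-3.2,-5,0],[0.8,0.8,-3.2,-5,0],[0.8,0.8,-3.2,-5,0]]' 25 && python3 -m handwheel '[[0.8,0,0,4,0],[0.8,0,0,10,0],[0.8,-3,5,10,0],[0.8,-6,10,10,0],[0.8,-9,15,10,5],[0.8,-12,20,10,10],[0.8,-14.5,25,10,10],[0.8,-16,30,10,10]]'
```

```text
time_s: 9.5
tcp_pos: [0.6206, -0.2535, 0.0628]
eef_rot: [180.0, -0.0, -1.9]
contact_force: [-1.4, 1.8, 3.6]
gripper_width: 0.0418
gripper_force: 25.0
time_s: 10.5
tcp_pos: [0.4591, 0.0476, 0.1627]
eef_rot: [-180.0, -0.0, 8.1]
contact_force: [0.7, 0.0, -0.2]
gripper_width: 0.0418
gripper_force: 25.0
```

```bash
python3 -m handwheel '[[0.8,-1,4,0,0],[0.8,-1.8,8.5,0,0],[0.8,-1.8,8.5,-6,0],[0.8,-1.8,8.5,-12,0],[0.8,-1.8,8.5,-15.3,0],[0.8,-1.8,8.5,-15.3,0],[0.42,-1.8,8.5,-15.3,0],[0.42,-1.8,8.5,-15.3,0]]' && python3 -m handwheel '[[0.42,0,0,0,0],[0.42,0,0,5,0],[0.3,0,0,12,0],[0.3,0,-5,20,0],[0.3,0.5,-10,22,0],[0.3,1,-15,22,0],[0.3,1.5,-20,22,0],[0.3,2,-25,22,0]]'
```

```text
time_s: 11.5
tcp_pos: [0.4433, 0.1321, 0.0108]
eef_rot: [-179.9, -0.1, 8.1]
contact_force: [-0.5, 0.2, -0.5]
gripper_width: 0.0503
gripper_force: 0.0
time_s: 12.5
tcp_pos: [0.4623, -0.1206, 0.2307]
eef_rot: [-180.0, -0.2, 8.1]
contact_force: [1.6, 0.0, -0.4]
gripper_width: 0.0613
gripper_force: 0.0
```

```bash
python3 - 2>/dev/null <<'E'
from h import *
for n in('side','scene'):
    s,im,d=cap(n); P=cloud(n,d); print(s['tcp_pos'],s['eef_rot'],s['joints'])
    save(n+'2.png',np.ascontiguousarray(im))
    for f in finder.cut_out(n,'heel_a')[:3]:
        Q=P[f['region']]; print(n,f['p'],f['pixel'],rect2(Q),np.nanpercentile(Q[:,2],[5,50,95]))
E
```

```text
[ 0.46228311 -0.12056908  0.23066625] [-1.79996660e+02 -1.57822249e-01  8.10022225e+00] [ 9.05152598e+00  1.36466252e+00 -2.30361424e+01 -7.90391492e-04
 -6.54413392e+01  8.90490284e+01]
side 0.75 [222.0, 197.6] [426.7 203.2  45.4  43.7  84.  142. ] [0.00677871 0.02449451 0.02788596]
side 0.63 [235.8, 210.2] [432.9 125.3  46.6  36.8  53.7 153. ] [0.00711118 0.02432192 0.02804338]
[ 0.46198408 -0.12229637  0.22981983] [ 1.79976738e+02 -3.37240208e-02  7.85089634e+00] [ 8.85544177e+00  1.48698884e+00 -2.30353882e+01  2.62211300e-02
 -6.54443142e+01  8.89845578e+01]
scene 0.57 [356.6, 182.0] [ nan  nan  nan   0.  nan 258.] [0.00635877 0.02540392 0.03051887]
```

View pics/side2.png

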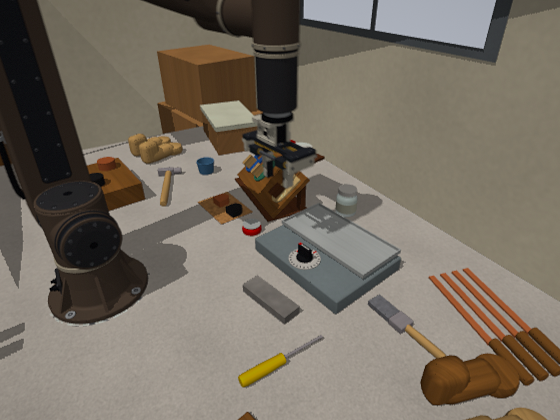

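Side view: both heels lie on the mat at (222,198) and (236,210), and the tray is empty. Now the knob.

```bash
python3 -m handwheel '[[0.5,0.5,-1,0,-10],[0.5,1,-3,0,-20],[0.5,1.5,-4,0,-30],[0.5,1.5,-4,0,-40],[0.5,1.5,-4,-1,-50],[0.5,1.5,-4,-2,-60],[0.5,1.5,-4,-3,-70],[0.5,1.5,-4,-3,-80]]' && python3 -m handwheel '[[0.5,0,0,0,-10],[0.5,0,0,0,-10]]'
```

```text
time_s: 13.7
tcp_pos: [0.477, -0.1571, 0.1988]
eef_rot: [180.0, 0.0, -72.1]
contact_force: [-0.1, 0.2, 0.9]
gripper_width: 0.0436
gripper_force: 0.0
time_s: 13.95
tcp_pos: [0.4776, -0.1574, 0.1996]
eef_rot: [-180.0, 0.0, -81.7]
contact_force: [-0.5, 0.3, 0.4]
gripper_width: 0.0436
gripper_force: 0.0
```

```bash
cat > knob.py <<'E'
from h import *
s,im,d=cap('wrist'); save('k%d.png'%int(s['time_s']*10),im); P=cloud('wrist',d,s); print(s['tcp_pos'],s['eef_rot'])
b=(np.abs(P[...,0]-.477)<.045)&(np.abs(P[...,1]+.224)<.045)
m=b&(P[...,2]>.076)&(P[...,2]<.1); print('grip',rect2(P[m]))
I=im.astype(int); red=b&(I[...,0]>110)&(I[...,1]<70)&(I[...,2]<70)
n,l,st,c=cv2.connectedComponentsWithStats(red.astype(np.uint8))
for i in range(1,n):
    if st[i,4]>4: print('red',np.round(c[i]),st[i,4],np.round(np.nanmedian(P[l==i],0)*1000,1))
dl=b&(np.abs(P[...,2]-.048)<.004)&(I.min(-1)>150); print('dial',rect2(P[dl]))
tr=(P[...,2]>.062)&(P[...,2]<.07)&(P[...,0]>.5)&(P[...,1]<0); print('tray rim',rect2(P[tr]))
E
python3 knob.py 2>/dev/null
```

```text
[ 0.47755013 -0.15737192  0.19959485] [-1.79969606e+02  3.55204110e-03 -8.17118123e+01]
grip [ 476.9 -221.6   41.3   11.8  -81.5  735. ]
red [244. 125.] 19 [ 513.9 -216.3   50.2]
red [285. 147.] 90 [ 473.9 -204.8   87.3]
dial [ 476.2 -221.9   84.5   84.5   89.7 3480. ]
tray rim [ 6.435e+02 -1.979e+02  2.817e+02  2.698e+02 -2.000e-01  2.810e+03]
```

```bash
python3 -m handwheel '[[0.5,-0.1,-5,0,0],[0.5,-0.1,-6.4,-4,0],[0.5,-0.1,-6.4,-9,0],[0.5,-0.1,-6.4,-13,0],[0.5,-0.1,-6.4,-13.9,0],[0.5,-0.1,-6.4,-13.9,0],[1,-0.1,-6.4,-13.9,0],[1,-0.1,-6.4,-13.9,0]]' 25 && python3 -m handwheel '[[1,0,0,0,0],[1,0,0,0,0],[1,0,0,0,-8],[1,0,0,0,-16],[1,0,0,0,-24],[1,0,0,0,-32],[1,0,0,0,-40],[1,0,0,0,-45]]' && python3 -m handwheel '[[1,0,0,0,-8],[1,0,0,0,-16],[1,0,0,0,-24],[1,0,0,0,-32],[1,0,0,0,-40],[1,0,0,0,-45],[1,0,0,0,-45],[1,0,0,0,-45]]'
```

```text
time_s: 15.0
tcp_pos: [0.4774, -0.2226, 0.0618]
eef_rot: [-179.9, -0.0, -81.8]
contact_force: [0.2, -0.3, -0.4]
gripper_width: 0.0292
gripper_force: 0.0
time_s: 16.0
tcp_pos: [0.4772, -0.2227, 0.0608]
eef_rot: [-179.9, 0.0, -127.1]
contact_force: [0.8, -0.4, 2.2]
gripper_width: 0.0118
gripper_force: 25.0
time_s: 17.0
tcp_pos: [0.4775, -0.2231, 0.0608]
eef_rot: [-179.9, 0.1, -171.7]
contact_force: [3.3, -5.1, -0.7]
gripper_width: 0.0116
gripper_force: 25.0
```

```bash
python3 -m handwheel '[[0.6,0,0,0,0],[0.6,0,0,0,0],[0.6,0,0,3,0],[0.6,0,0,8,0],[0.6,3,0,13,0],[0.6,6,1,14,0],[0.6,6.5,1,14,0],[0.6,6.5,1,14,0]]' && python3 knob.py 2>/dev/null
```

```text
time_s: 18.0
tcp_pos: [0.5407, -0.2122, 0.1992]
eef_rot: [180.0, -0.1, -171.8]
contact_force: [-1.1, 0.3, 0.2]
gripper_width: 0.0352
gripper_force: 0.0
[ 0.54067205 -0.21223415  0.19922774] [ 1.79950440e+02 -1.08505539e-01 -1.71849899e+02]
grip [ 476.7 -222.    42.3   11.8    8.2  699. ]
red [271. 152.] 131 [ 495.1 -217.6   86.7]
dial [ 475.9 -221.4   84.5   83.1  -82.7 3761. ]
tray rim [ 600.2 -203.1  306.9  153.4  -81.5 2366. ]
```

Pointer now stands at 8.2° against the zero mark at 8.4°, so the knob is done. On to the board.

```bash
python3 -m handwheel '[[0.6,0,2,3,10],[0.6,-0.5,5,6,20],[0.6,-1,8,7,30],[0.6,-1,11,7,40],[0.6,-2,14,7,50],[0.6,-2,17,7,60],[0.6,-2,20,7,70],[0.6,-2,23,7,80]]' && python3 -m handwheel '[[0.6,0,3,0,10],[0.6,0,6,0,20],[0.6,0,9,0,30],[0.6,0,12,0,40],[0.6,0,14,0,50],[0.6,0,15,0,60],[0.6,0,15,0,70],[0.6,0,15,0,80]]' && python3 -m handwheel '[[0.6,0,0,0,6],[0.6,0,0,0,6],[0.6,0,0,0,6]]'
```

```text
time_s: 19.05
tcp_pos: [0.5202, 0.0178, 0.2697]
eef_rot: [179.9, -0.0, -91.6]
contact_force: [0.7, 0.8, -0.8]
gripper_width: 0.035
gripper_force: 0.0
time_s: 20.05
tcp_pos: [0.5205, 0.1668, 0.2694]
eef_rot: [179.9, 0.1, -11.5]
contact_force: [0.0, -0.5, 0.0]
gripper_width: 0.035
gripper_force: 0.0
time_s: 20.42
tcp_pos: [0.5211, 0.167, 0.27]
eef_rot: [180.0, 0.0, -6.0]
contact_force: [0.3, 0.5, 0.4]
gripper_width: 0.0349
gripper_force: 0.0
```

```bash
python3 - 2>/dev/null <<'E'
from h import *
s,im,d=cap('wrist'); save('b1.png',im); P=cloud('wrist',d,s); print(s['tcp_pos'],s['eef_rot'])
np.savez('b1.npz',P=P,im=im)
# board-like face: points with normal tilted; fit plane on brown box region by RANSAC
Q=P.reshape(-1,3); Q=Q[np.isfinite(Q).all(1)&(Q[:,0]>.5)&(Q[:,0]<.72)&(Q[:,1]>-.02)&(Q[:,1]<.36)&(Q[:,2]>.025)&(Q[:,2]<.17)]
rng=np.random.default_rng(0); best=(0,)
for _ in range(600):
    a=Q[rng.choice(len(Q),3)]; n=np.cross(a[1]-a[0],a[2]-a[0]); L=np.linalg.norm(n)
    if L<1e-6: continue
    n/=L; n*=np.sign(n[2]); 
    if abs(np.degrees(np.arccos(n[2]))-40)>6: continue
    k=(np.abs((Q-a[0])@n)<.0015).sum()
    if k>best[0]: best=(k,n,a[0])
k,n,a=best; I=Q[np.abs((Q-a)@n)<.002]; c=I.mean(0); n=np.linalg.svd(I-c,full_matrices=False)[2][2]; n*=np.sign(n[2])
print('plane',k,c,n,'tilt',np.degrees(np.arccos(n[2])),'yaw',np.degrees(np.arctan2(-n[1],-n[0])))
f=finder.cut_out('wrist','pattern_a')
for g in f[:5]: 
    q=P[g['region']]; h=(q-c)@n; print(round(g['p'],2),g['pixel'],np.nanmedian(q,0),np.nanpercentile(h,[5,50,95]))
E
```

```text
[0.52105656 0.16700991 0.2700009 ] [ 1.79979694e+02  2.86584627e-02 -6.02601280e+00]
plane 20465 [0.61393328 0.17253099 0.08820834] [-0.63783589  0.06651708  0.76729451] tilt 39.88844425091005 yaw -5.953602472363548
0.94 [359.4, 105.7] [0.5950487  0.07257885 0.09779176] [0.00318743 0.00621313 0.03971759]
0.88 [142.7, 111.8] [0.61872963 0.30073365 0.09684739] [0.00187574 0.0061641  0.03969648]
0.78 [211.2, 103.0] [0.61246572 0.22271565 0.09845084] [0.00337639 0.00613529 0.03985103]
```

View pics/b1.png

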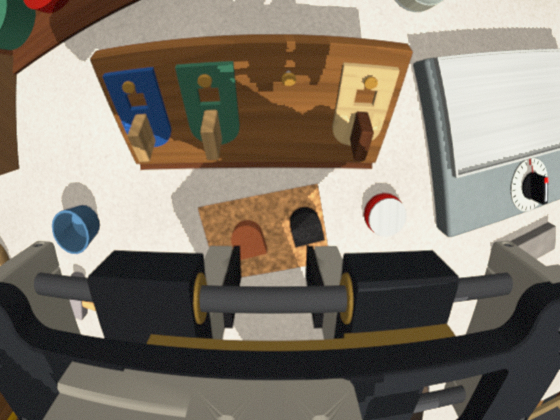

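Wrist view: blue (140,105), green (210,103) and plain (362,105) patterns hang with handles at their lower ends, and the second screw from the right (289,77) is bare. Both heels lie fully on the mat.

```bash
cat > pat.py <<'E'
from h import *
def handles(P,c,n):
    yaw=np.arctan2(-n[1],-n[0]); w=np.array([-np.sin(yaw),np.cos(yaw),0]); u=np.cross(w,n)
    for g in finder.cut_out('wrist','pattern_a')[:5]:
        q=P[g['region']]; q=q[np.isfinite(q).all(1)]; h=(q-c)@n; t=q[(h>.037)&(h<.043)]
        if len(t)<10: continue
        a,b=(t-c)@u*1000,(t-c)@w*1000
        lo,hi=np.percentile(a,[2,98]); l2,h2=np.percentile(b,[2,98])
        p=c+(lo+hi)/2e3*u+(l2+h2)/2e3*w    # foot on board face under handle centre
        print(round(g['p'],2),'len %.1f wid %.1f'%(hi-lo,h2-l2),'grasp(h=31)',np.round((p+.031*n)*1000,1),'TCP',np.round((p+.031*n)*1000-[0,0,19],1))
    return u
E
python3 - 2>/dev/null <<'E'
from pat import *
P=np.load('b1.npz')['P']
print(handles(P,np.array([.61393,.17253,.08821]),np.array([-.63784,.06652,.76729])))
E
```

```text
0.94 len 41.0 wid 12.9 grasp(h=31) [560.4  70.3  93. ] TCP [560.4  70.3  74. ]
0.88 len 41.1 wid 13.1 grasp(h=31) [585.2 307.5  93. ] TCP [585.2 307.5  74. ]
0.78 len 40.6 wid 13.1 grasp(h=31) [577.3 228.3  93.3] TCP [577.3 228.3  74.3]
[ 0.7631511  -0.07958863  0.64129929]
```

```bash
python3 -m handwheel '[[0.6,1,-5,-4,0],[0.6,3,-9,-9,0],[0.6,3.9,-9.7,-13,0],[0.6,3.9,-9.7,-16,0],[0.6,3.9,-9.7,-18,0],[0.6,3.9,-9.7,-19.6,0],[0.6,3.9,-9.7,-19.6,0],[0.6,3.9,-9.7,-19.6,0]]' 40 && python3 -m handwheel '[[1,0,0,0,0],[1,0,0,0,0],[1,0,0,0,0],[1,0,0,0,0]]'
```

```text
time_s: 21.58
tcp_pos: [0.561, 0.0707, 0.0751]
eef_rot: [-180.0, -0.1, -5.9]
contact_force: [0.3, 0.8, 0.3]
gripper_width: 0.0352
gripper_force: 0.0
time_s: 22.08
tcp_pos: [0.5604, 0.0701, 0.0747]
eef_rot: [180.0, -0.0, -5.9]
contact_force: [-1.4, -2.4, 4.7]
gripper_width: 0.0141
gripper_force: 39.9
```

```bash
python3 -m handwheel '[[1,0.3,-0.04,0.4,0],[1,0.9,-0.1,0.85,0],[1,1.5,-0.16,1.35,0],[1,1.73,-0.18,1.6,0],[1,1.73,-0.18,1.6,0],[1,1.4,-0.15,2.0,0],[1,0.8,-0.08,2.7,0],[1,0.2,0,3.4,0]]'; python3 -m handwheel '[[1,0,0,2,0],[1,0,0,5,0],[1,-1,0,8,0],[1,-1,0,8,0]]'
```

```text
time_s: 23.08
tcp_pos: [0.5619, 0.0705, 0.1089]
eef_rot: [-180.0, -0.0, -5.9]
contact_force: [0.0, 0.4, -0.7]
gripper_width: 0.0135
gripper_force: 39.9
time_s: 23.58
tcp_pos: [0.5531, 0.071, 0.1915]
eef_rot: [-179.8, -0.3, -5.8]
contact_force: [-0.1, -0.4, -0.9]
gripper_width: 0.0135
gripper_force: 39.9
```

```bash
python3 - 2>/dev/null <<'E'
from h import *
s,im,d=cap('side'); save('s3.png',im)
P=cloud('side',d)
b=(P[...,0]>.5)&(P[...,0]<.7)&(P[...,1]>0)&(P[...,1]<.14); 
for f in finder.cut_out('side','pattern_a')[:4]: print(f['p'],f['pixel'],np.nanmedian(P[f['region']],0))
E
```

```text
0.84 [251.4, 160.8] [0.60218025 0.29696983 0.08836895]
0.59 [280.6, 159.9] [0.57268721 0.05105086 0.19614237]
0.51 [261.7, 172.9] [0.58487784 0.21593927 0.0815549 ]
```

View pics/s3.png

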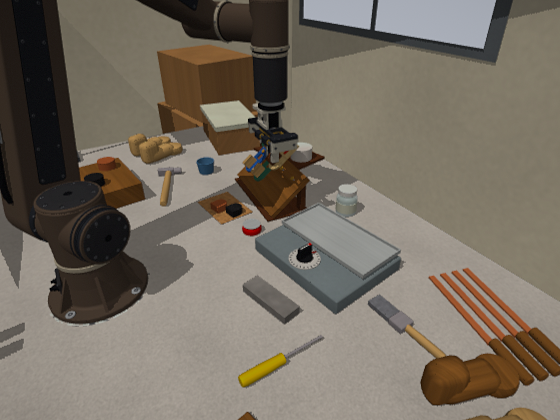

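Side view: the plain pattern hangs free from the gripper at (281,160), and the two others are still on the board. I carry it to the far slot of the tray.

```bash
python3 -m handwheel '[[1,0.3,-3,0,0],[1,1,-8,0,2],[1,1.5,-13,0,5],[1,2,-18,0,8],[1,2.5,-23,0,11],[1,3,-28,0,14.3],[1,3.5,-32.5,0,14.3],[1,3.75,-36.1,0,14.3]]' && python3 -m handwheel '[[1,0,0,0,0],[1,0,0,-4,0],[1,0,0,-8,0],[1,0,0,-9,0],[1,0,0,-9,0]]'
```

```text
time_s: 24.68
tcp_pos: [0.5893, -0.2923, 0.1865]
eef_rot: [-179.9, 0.1, 8.4]
contact_force: [0.5, -0.2, -1.4]
gripper_width: 0.0133
gripper_force: 39.9
time_s: 25.3
tcp_pos: [0.5899, -0.2902, 0.098]
eef_rot: [-180.0, 0.1, 8.5]
contact_force: [0.5, -0.4, -0.2]
gripper_width: 0.0135
gripper_force: 39.9
```

```bash
cat > held.py <<'E'
from h import *
s,im,d=cap('side'); P=cloud('side',d); t=s['tcp_pos']; print(t,s['eef_rot'],s['gripper_width'])
f=[g for g in finder.cut_out('side','pattern_a')]
for g in f:
    q=P[g['region']]; q=q[np.isfinite(q).all(1)]
    m=np.median(q,0); print(round(g['p'],2),np.round(m,3), 'range',np.round(np.percentile(q,[3,97],axis=0)*1000).tolist())
E
python3 held.py
```

```text
[ 0.58987764 -0.29018481  0.09802945] [-1.79993001e+02  7.79058300e-02  8.46276664e+00] 0.013519880076954385
0.87 [ 0.591 -0.302  0.097] range [[571.0, -318.0, 58.0], [637.0, -277.0, 122.0]]
0.84 [0.61  0.296 0.09 ] range [[571.0, 269.0, 49.0], [656.0, 336.0, 115.0]]
0.69 [ 0.34  -0.283  0.023] range [[309.0, -347.0, 1.0], [376.0, -204.0, 26.0]]
0.59 [0.605 0.216 0.09 ] range [[566.0, 189.0, 53.0], [650.0, 245.0, 117.0]]
```

```bash
python3 -m handwheel '[[1,0,0,-0.5,0],[1,0,0,-1.0,0],[1,0,0,-1.3,0],[1,0,0,-1.6,0],[1,0,0,-1.9,0],[1,0,0,-2.2,0],[1,0,0,-2.5,0],[1,0,0,-2.6,0]]' 6 && python3 held.py
```

```text
time_s: 26.4
tcp_pos: [0.5934, -0.2904, 0.075]
eef_rot: [179.9, -0.4, 8.5]
contact_force: [4.8, 6.0, 11.2]
gripper_width: 0.0143
gripper_force: 9.4
[ 0.59338312 -0.29044464  0.07498164] [179.86539489  -0.38031491   8.4943229 ] 0.014339387853428831
0.81 [0.607 0.295 0.09 ] range [[572.0, 269.0, 53.0], [657.0, 317.0, 116.0]]
0.63 [0.596 0.216 0.088] range [[562.0, 191.0, 51.0], [648.0, 242.0, 117.0]]
0.5 [ 0.59  -0.302  0.08 ] range [[577.0, -318.0, 62.0], [632.0, -282.0, 106.0]]
```

```bash
python3 -m handwheel '[[0.8,0,0,0,0],[0.6,0,0,0,0],[0.6,0,0,0,0],[0.6,0,0,2,0],[0.6,-2,1,6,0],[0.6,-5,3,10,0],[0.6,-7,4,12,0],[0.6,-7,4,12,0]]'
```

```text
time_s: 27.5
tcp_pos: [0.5198, -0.2504, 0.1946]
eef_rot: [179.9, -0.2, 8.4]
contact_force: [0.7, -0.2, -0.1]
gripper_width: 0.0352
gripper_force: 0.0
```

```bash
cat > tray.py <<'E'
from h import *
s,im,d=cap('wrist'); P=cloud('wrist',d,s); save('t%d.png'%int(s['time_s']*10),im); print(s['tcp_pos'],s['eef_rot'])
e=np.radians(8.4); C=np.array([.600,-.203])
for g in finder.cut_out('wrist','pattern_a')[:5]:
    q=P[g['region']]; q=q[np.isfinite(q).all(1)]
    if len(q)<50: continue
    z=np.percentile(q[:,2],[5,50,95]); pl=q[(q[:,2]<.072)&(q[:,2]>.055)]; ha=q[q[:,2]>.09]
    print(round(g['p'],2),g['pixel'],'z',np.round(z*1000,1),'plate',rect2(pl) if len(pl)>9 else '','handle',rect2(ha) if len(ha)>9 else '')
    if len(pl)>9:
        l=(pl[:,:2]-C)@np.array([[np.cos(e),-np.sin(e)],[np.sin(e),np.cos(e)]])*1000
        print('   tray frame min/max',np.percentile(l,[1,99],axis=0).round().tolist(),'z',np.percentile(pl[:,2],[5,50,95]).round(4))
E
python3 tray.py; ls pics
```

```text
[ 0.51975621 -0.2504009   0.19459175] [179.93500964  -0.20794408   8.44237553]
0.72 [331.3, 74.4] z [ 66.6  71.7 102.9] plate [ 636.1 -283.3  108.8   60.     8.1 3501. ] handle [ 612.7 -285.6   44.    14.7    8.8 1078. ]
   tray frame min/max [[-28.0, -111.0], [66.0, -55.0]] z [0.066  0.0693 0.0717]
0.63 [234.6, 149.1] z [45.8 59.9 66.7] plate [  566.3  -208.    307.5   221.2   -81.6 46498. ] handle [ 543.6 -245.    66.3   28.7  -81.4   12. ]
   tray frame min/max [[-120.0, -151.0], [74.0, 150.0]] z [0.0589 0.0603 0.0674]
0.22 [6.0, 204.1] z [ 8.7 22.4 30.5] plate  handle 
b1.png
k139.png
k180.png
s3.png
scene0.png
scene2.png
side0.png
side2.png
t275.png
w1.png
```

View pics/t275.png

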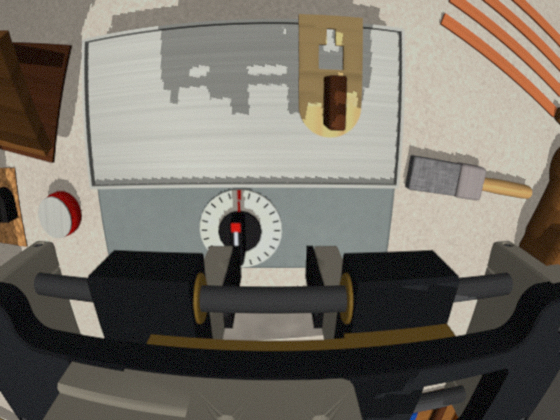

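Wrist view: the pointer (236,228) sits under the red zero mark (239,195), which is right. The plain pattern slid forward and its far end (330,17) rests on the far rim, so I regrasp it and set it back about 23 mm.

```bash
python3 -m handwheel '[[0.6,5,-2,0,0],[0.6,9.3,-3.5,-2,0],[0.6,9.3,-3.5,-6,0],[0.6,9.3,-3.5,-10,0],[0.6,9.3,-3.5,-11.9,0],[0.6,9.3,-3.5,-11.9,0],[1,9.3,-3.5,-11.9,0],[1,9.3,-3.5,-11.9,0]]' 30 && python3 -m handwheel '[[1,0,0,0,0],[1,0,0,0,0],[1,0,0,1.2,0],[1,-0.8,-0.1,1.2,0],[1,-1.7,-0.25,1.2,0],[1,-2.4,-0.35,1.2,0],[1,-2.4,-0.35,0.8,0],[1,-2.4,-0.35,0.8,0]]' && python3 -m handwheel '[[1,0,0,-0.3,0],[1,0,0,-0.6,0],[1,0,0,-0.9,0],[1,0,0,-1.1,0],[1,0,0,-1.1,0],[0.8,0,0,-1.1,0],[0.6,0,0,-1.1,0],[0.6,0,0,-1.1,0]]' 8 && python3 -m handwheel '[[0.6,0,0,3,0],[0.6,-3,2,7,0],[0.6,-7,3.5,12,0],[0.6,-7,3.5,12,0]]' ; python3 tray.py
```

```text
time_s: 28.6
tcp_pos: [0.6137, -0.2857, 0.0749]
eef_rot: [180.0, -0.1, 8.4]
contact_force: [0.1, 0.4, 0.6]
gripper_width: 0.0205
gripper_force: 0.0
time_s: 29.6
tcp_pos: [0.5887, -0.289, 0.0807]
eef_rot: [-180.0, 0.0, 8.4]
contact_force: [-0.5, 0.1, -0.7]
gripper_width: 0.0136
gripper_force: 30.0
time_s: 30.6
tcp_pos: [0.5885, -0.2891, 0.0699]
eef_rot: [-180.0, 0.1, 8.4]
contact_force: [-0.3, -0.0, -0.6]
gripper_width: 0.0318
gripper_force: 0.0
time_s: 31.1
tcp_pos: [0.5188, -0.254, 0.1948]
eef_rot: [179.9, -0.4, 8.5]
contact_force: [1.1, 0.0, 0.5]
gripper_width: 0.035
gripper_force: 0.0
[ 0.51884792 -0.25398478  0.19481649] [179.86699895  -0.36443094   8.45634303]
0.7 [323.8, 101.9] z [ 64.7  66.3 100.3] plate [ 613.3 -284.5  112.6   58.7    8.7 5420. ] handle [ 590.5 -287.2   43.9   14.8    8.1 1021. ]
   tray frame min/max [[-52.0, -110.0], [55.0, -54.0]] z [0.0645 0.0661 0.0674]
0.61 [270.9, 326.8] z [25.4 26.5 27.6] plate  handle
```

The plain pattern now lies flat and clear of the rim. Next is green.

```bash
python3 -m handwheel '[[0.6,0,4,0.5,0],[0.6,0,10,0.5,-3],[0.6,1,16,0.5,-6],[0.6,1.5,22,0.5,-10],[0.6,2,28,0.5,-14.4],[0.6,2.5,34,0.5,-14.4],[0.6,3,39,0.5,-14.4],[0.6,3,42,0.5,-14.4]]' && python3 -m handwheel '[[0.6,0,0,0,0],[0.6,0,0,0,0]]'
```

```text
time_s: 32.2
tcp_pos: [0.5489, 0.1683, 0.1931]
eef_rot: [179.9, 0.1, -5.9]
contact_force: [0.2, -0.5, 0.0]
gripper_width: 0.0355
gripper_force: 0.0
time_s: 32.45
tcp_pos: [0.5487, 0.1656, 0.1938]
eef_rot: [179.9, 0.1, -6.0]
contact_force: [0.3, -0.3, 0.2]
gripper_width: 0.0351
gripper_force: 0.0
```

```bash
cat > pat2.py <<'E'
from pat import *
s,im,d=cap('wrist'); P=cloud('wrist',d,s); print(s['tcp_pos'],s['eef_rot'])
handles(P,np.array([.61393,.17253,.08821]),np.array([-.63784,.06652,.76729]))
E
python3 pat2.py
```

```text
[0.54869093 0.16559118 0.19382034] [ 1.79904200e+02  1.14465276e-01 -5.97330473e+00]
0.87 len 41.2 wid 13.1 grasp(h=31) [576.9 228.2  93. ] TCP [576.9 228.2  74. ]
0.77 len 41.4 wid 13.2 grasp(h=31) [585.2 307.2  93.1] TCP [585.2 307.2  74.1]
```

```bash
python3 -m handwheel '[[0.6,2,5,0,0],[0.6,2.8,6.3,-2,0],[0.6,2.8,6.3,-6,0],[0.6,2.8,6.3,-9,0],[0.6,2.8,6.3,-11,0],[0.6,2.8,6.3,-11.9,0],[0.6,2.8,6.3,-11.9,0],[0.6,2.8,6.3,-11.9,0]]' 40 && python3 -m handwheel '[[1,0,0,0,0],[1,0,0,0,0],[1,0,0,0,0],[1,0,0,0,0]]'  && python3 -m handwheel '[[1,0.3,-0.04,0.4,0],[1,0.9,-0.1,0.85,0],[1,1.5,-0.16,1.35,0],[1,1.73,-0.18,1.6,0],[1,1.73,-0.18,1.6,0],[1,1.4,-0.15,2.0,0],[1,0.8,-0.08,2.7,0],[1,0.2,0,3.4,0]]'; python3 -m handwheel '[[1,0,0,2,0],[1,0,0,5,0],[1,-1,0,8,0],[1,-1,0,8,0]]'; python3 held.py
```

```text
time_s: 33.55
tcp_pos: [0.5775, 0.229, 0.0772]
eef_rot: [-180.0, -0.1, -6.0]
contact_force: [0.6, -0.4, 0.2]
gripper_width: 0.0348
gripper_force: 0.0
time_s: 34.05
tcp_pos: [0.5769, 0.2289, 0.0766]
eef_rot: [-180.0, -0.0, -6.0]
contact_force: [-0.3, -0.3, 2.8]
gripper_width: 0.0138
gripper_force: 40.0
time_s: 35.05
tcp_pos: [0.5784, 0.2291, 0.1109]
eef_rot: [-180.0, -0.0, -6.0]
contact_force: [0.8, -0.9, -0.3]
gripper_width: 0.0139
gripper_force: 40.0
time_s: 35.55
tcp_pos: [0.5695, 0.2299, 0.1939]
eef_rot: [-179.8, -0.2, -5.9]
contact_force: [0.1, 0.2, -1.5]
gripper_width: 0.0135
gripper_force: 40.0
[0.56949174 0.22988071 0.19386776] [-179.78796696   -0.24830825   -5.929942  ] 0.013506185471294343
0.86 [0.61  0.295 0.088] range [[573.0, 269.0, 52.0], [658.0, 326.0, 116.0]]
0.83 [ 0.6   -0.298  0.064] range [[562.0, -318.0, 57.0], [664.0, -259.0, 98.0]]
0.68 [0.598 0.213 0.2  ] range [[554.0, 191.0, 69.0], [784.0, 526.0, 232.0]]
```

Held. On the last placing the low end was only about 5 mm behind the grasp, so pushing straight down jammed it. This time I drag towards +x while lowering, so that it pivots about its low end.

```bash
python3 -m handwheel '[[1,0,-4,0,0],[1,0,-10,0,3],[1,-0.5,-16,0,6],[1,-1,-22,0,10],[1,-1.3,-28,0,14.3],[1,-1.6,-34,0,14.3],[1,-2,-39.5,0,14.3],[1,-2.1,-44,0,14.3]]' && python3 -m handwheel '[[1,0,0,0,0],[1,0,0,-4,0],[1,0,0,-8,0],[1,0,0,-9.2,0],[1,0,0,-9.2,0]]'; python3 held.py
```

```text
time_s: 36.65
tcp_pos: [0.5468, -0.213, 0.1891]
eef_rot: [-180.0, 0.1, 8.3]
contact_force: [1.5, 0.8, -2.1]
gripper_width: 0.0139
gripper_force: 40.0
time_s: 37.28
tcp_pos: [0.5477, -0.2107, 0.0978]
eef_rot: [-180.0, 0.1, 8.4]
contact_force: [0.2, 1.0, -0.5]
gripper_width: 0.0139
gripper_force: 40.0
[ 0.54769867 -0.21066177  0.09780274] [-1.79993432e+02  1.07390254e-01  8.36633798e+00] 0.013851348810903689
0.86 [ 0.601 -0.298  0.064] range [[562.0, -318.0, 57.0], [666.0, -256.0, 98.0]]
0.72 [0.606 0.295 0.088] range [[573.0, 269.0, 55.0], [653.0, 320.0, 114.0]]
0.63 [ 0.548 -0.222  0.09 ] range [[529.0, -239.0, 70.0], [582.0, -201.0, 116.0]]
```

```bash
python3 -m handwheel '[[1,0,0,-1,0],[1,0,0,-1.25,0],[1,0.8,0.12,-1.45,0],[1,1.5,0.23,-1.75,0],[1,2.25,0.33,-2.1,0],[1,2.6,0.38,-2.35,0],[1,2.9,0.43,-2.6,0],[1,2.9,0.43,-2.6,0]]' 10 && python3 held.py
```

```text
time_s: 38.38
tcp_pos: [0.5768, -0.2066, 0.0716]
eef_rot: [-180.0, 0.0, 8.3]
contact_force: [0.1, -0.9, -1.2]
gripper_width: 0.0143
gripper_force: 10.0
[ 0.57679197 -0.2065724   0.07163782] [-1.79974893e+02  3.10788326e-02  8.30846086e+00] 0.014251111436380302
0.98 [ 0.596 -0.298  0.064] range [[562.0, -318.0, 59.0], [660.0, -269.0, 98.0]]
0.8 [0.606 0.296 0.089] range [[573.0, 271.0, 57.0], [651.0, 322.0, 113.0]]
0.78 [ 0.564 -0.22   0.064] range [[547.0, -237.0, 59.0], [617.0, -191.0, 98.0]]
```

```bash
python3 -m handwheel '[[0.8,0,0,0,0],[0.6,0,0,0,0],[0.6,0,0,0,0],[0.6,0,0,3,0],[0.6,-2,2,7,0],[0.6,-5,3,12,0],[0.6,-6,3,12,0],[0.6,-6,3,12,0]]'; python3 tray.py
```

```text
time_s: 39.48
tcp_pos: [0.5164, -0.1766, 0.1927]
eef_rot: [-180.0, -0.1, 8.3]
contact_force: [0.3, -0.4, -1.3]
gripper_width: 0.035
gripper_force: 0.0
[ 0.51635974 -0.17661799  0.19268304] [-1.79986379e+02 -6.59792878e-02  8.31719867e+00]
0.92 [315.7, 114.4] z [ 64.9  66.4 100.3] plate [ 598.4 -201.8  110.1   56.3    9.1 5365. ] handle [ 576.6 -204.8   43.1   14.7    9.2 1013. ]
   tray frame min/max [[-54.0, -26.0], [52.0, 29.0]] z [0.0648 0.0661 0.0674]
0.87 [401.0, 109.8] z [ 62.5  66.3 100.1] plate [ 612.5 -285.9  113.3   61.3    8.4 4530. ] handle [ 590.5 -286.7   44.1   14.9    7.9  955. ]
   tray frame min/max [[-52.0, -110.0], [55.0, -54.0]] z [0.0614 0.066  0.0673]
```

Green is flat and centred. Now blue.

```bash
python3 -m handwheel '[[0.6,0,4,0.5,0],[0.6,0,10,0.5,-3],[0.6,1,16,0.5,-6],[0.6,1.5,22,0.5,-10],[0.6,2,28,0.5,-14.3],[0.6,2.5,34,0.5,-14.3],[0.6,3,39,0.5,-14.3],[0.6,3,42,0.5,-14.3]]' && python3 -m handwheel '[[0.6,0,0,0,0],[0.6,0,0,0,0]]'; python3 pat2.py
```

```text
time_s: 40.58
tcp_pos: [0.5471, 0.2456, 0.1951]
eef_rot: [179.9, 0.1, -5.9]
contact_force: [-0.3, 0.2, -0.6]
gripper_width: 0.035
gripper_force: 0.0
time_s: 40.83
tcp_pos: [0.5468, 0.2428, 0.1958]
eef_rot: [179.9, 0.1, -6.0]
contact_force: [-0.5, -0.3, 0.6]
gripper_width: 0.035
gripper_force: 0.0
[0.54678276 0.24281497 0.19580495] [ 1.79888346e+02  1.02297641e-01 -5.98073142e+00]
0.72 len 41.5 wid 12.9 grasp(h=31) [585.3 307.5  93.1] TCP [585.3 307.5  74.1]
0.67 len 80.9 wid 87.9 grasp(h=31) [ 474.7 -104.8   36.9] TCP [ 474.7 -104.8   17.9]
0.48 len 18.8 wid 28.3 grasp(h=31) [466.7 136.7   9.3] TCP [466.7 136.7  -9.7]
```

```bash
python3 -m handwheel '[[0.6,2,5,0,0],[0.6,3.8,6.4,-2,0],[0.6,3.8,6.4,-6,0],[0.6,3.8,6.4,-9,0],[0.6,3.8,6.4,-11,0],[0.6,3.8,6.4,-12,0],[0.6,3.8,6.4,-12,0],[0.6,3.8,6.4,-12,0]]' 40 && python3 -m handwheel '[[1,0,0,0,0],[1,0,0,0,0],[1,0,0,0,0],[1,0,0,0,0]]'  && python3 -m handwheel '[[1,0.3,-0.04,0.4,0],[1,0.9,-0.1,0.85,0],[1,1.5,-0.16,1.35,0],[1,1.73,-0.18,1.6,0],[1,1.73,-0.18,1.6,0],[1,1.4,-0.15,2.0,0],[1,0.8,-0.08,2.7,0],[1,0.2,0,3.4,0]]'; python3 -m handwheel '[[1,0,0,2,0],[1,0,0,5,0],[1,-1,0,8,0],[1,-1,0,8,0]]'; python3 held.py
```

```text
time_s: 41.92
tcp_pos: [0.5856, 0.3074, 0.0784]
eef_rot: [-179.9, -0.1, -6.0]
contact_force: [-0.1, 0.2, -0.4]
gripper_width: 0.0348
gripper_force: 0.0
time_s: 42.42
tcp_pos: [0.585, 0.3073, 0.0777]
eef_rot: [-180.0, -0.0, -6.0]
contact_force: [-2.1, -0.0, 4.0]
gripper_width: 0.0139
gripper_force: 40.0
time_s: 43.42
tcp_pos: [0.5864, 0.3074, 0.1119]
eef_rot: [-180.0, -0.0, -6.0]
contact_force: [-0.2, -0.5, -1.4]
gripper_width: 0.014
gripper_force: 40.0
time_s: 43.92
tcp_pos: [0.5774, 0.3083, 0.1951]
eef_rot: [-179.8, -0.2, -5.9]
contact_force: [0.1, -0.2, -0.6]
gripper_width: 0.0136
gripper_force: 40.0
[0.57743431 0.30834488 0.19512185] [-179.76041601   -0.23786286   -5.92346161] 0.013617570744563332
0.7 [ 0.599 -0.299  0.064] range [[562.0, -318.0, 59.0], [663.0, -268.0, 98.0]]
0.7 [ 0.587 -0.216  0.064] range [[549.0, -236.0, 57.0], [651.0, -184.0, 98.0]]
0.68 [0.6   0.293 0.198] range [[563.0, 271.0, 168.0], [643.0, 320.0, 226.0]]
0.35 [0.599 0.125 0.061] range [[527.0, 20.0, 3.0], [666.0, 324.0, 123.0]]
```

```bash
python3 -m handwheel '[[1,0,-4,0,0],[1,-0.5,-10,0,3],[1,-1,-16,0,6],[1,-1.6,-22,0,10],[1,-2.4,-28,0,14.3],[1,-3,-34,0,14.3],[1,-3.7,-39.5,0,14.3],[1,-4.2,-43.5,0,14.3]]' && python3 -m handwheel '[[1,0,0,0,0],[1,0,0,-4,0],[1,0,0,-8,0],[1,0,0,-9.2,0],[1,0,0,-9.2,0]]'; python3 held.py
```

```text
time_s: 45.02
tcp_pos: [0.5336, -0.1299, 0.1902]
eef_rot: [-180.0, 0.1, 8.2]
contact_force: [-0.4, 0.1, -1.3]
gripper_width: 0.0138
gripper_force: 40.0
time_s: 45.65
tcp_pos: [0.5347, -0.1275, 0.0988]
eef_rot: [180.0, 0.1, 8.4]
contact_force: [0.0, -0.9, -1.1]
gripper_width: 0.0139
gripper_force: 40.0
[ 0.53474124 -0.12746726  0.09881813] [1.79988774e+02 1.07346408e-01 8.36407342e+00] 0.013911674732511235
0.77 [ 0.599 -0.298  0.064] range [[562.0, -318.0, 58.0], [664.0, -265.0, 98.0]]
0.59 [ 0.539 -0.14   0.089] range [[514.0, -157.0, 57.0], [576.0, -115.0, 116.0]]
0.59 [ 0.587 -0.216  0.064] range [[548.0, -236.0, 57.0], [651.0, -176.0, 98.0]]
0.35 [ 0.747 -0.076  0.056] range [[727.0, -88.0, 6.0], [781.0, -38.0, 90.0]]
```

```bash
python3 -m handwheel '[[1,0,0,-1,0],[1,0,0,-1.25,0],[1,0.8,0.12,-1.45,0],[1,1.5,0.23,-1.75,0],[1,2.25,0.33,-2.1,0],[1,2.6,0.38,-2.35,0],[1,2.9,0.43,-2.6,0],[1,2.9,0.43,-2.6,0]]' 10 && python3 held.py && python3 -m handwheel '[[0.8,0,0,0,0],[0.6,0,0,0,0],[0.6,0,0,0,0],[0.6,0,0,3,0],[0.6,-2,-3,7,0],[0.6,-5,-5,12,0],[0.6,-5,-5,12,0],[0.6,-5,-5,12,0]]'; python3 tray.py
```

```text
time_s: 46.75
tcp_pos: [0.5638, -0.1234, 0.0727]
eef_rot: [-180.0, 0.0, 8.3]
contact_force: [0.4, 0.6, -1.3]
gripper_width: 0.0136
gripper_force: 10.0
[ 0.56384075 -0.12342073  0.07269955] [-1.79989443e+02  2.89025071e-02  8.31003010e+00] 0.013567945458086575
0.94 [ 0.586 -0.216  0.064] range [[548.0, -235.0, 58.0], [649.0, -183.0, 98.0]]
0.59 [ 0.602 -0.298  0.064] range [[562.0, -318.0, 57.0], [667.0, -262.0, 98.0]]
0.55 [ 0.554 -0.138  0.064] range [[535.0, -154.0, 59.0], [631.0, -112.0, 97.0]]
time_s: 47.85
tcp_pos: [0.5137, -0.1735, 0.1934]
eef_rot: [-180.0, -0.1, 8.3]
contact_force: [-0.6, 0.5, -0.6]
gripper_width: 0.0352
gripper_force: 0.0
[ 0.51373955 -0.17345341  0.19342681] [-1.79984122e+02 -5.31722717e-02  8.28302613e+00]
0.82 [319.9, 109.5] z [ 64.9  66.3 100.3] plate [ 598.2 -202.7  111.3   57.8    8.5 5268. ] handle [ 576.8 -204.6   43.2   14.5    9.3 1014. ]
   tray frame min/max [[-54.0, -26.0], [53.0, 29.0]] z [0.0648 0.0661 0.0673]
0.7 [404.7, 112.1] z [ 63.5  66.3 100.1] plate [ 613.  -285.5  112.3   61.1    9.3 4411. ] handle [ 590.5 -287.    44.1   15.2    8.3  947. ]
   tray frame min/max [[-52.0, -110.0], [54.0, -54.0]] z [0.0623 0.066  0.0673]
0.64 [226.0, 112.7] z [ 65.   66.4 100.4] plate [ 585.1 -118.1  111.    57.8    7.1 5378. ] handle [ 563.9 -121.7   43.4   14.6    7.9 1018. ]
   tray frame min/max [[-54.0, 58.0], [52.0, 113.0]] z [0.0649 0.0662 0.0674]
```

```bash
python3 -m handwheel '[[0.6,-2,3,3,0],[0.6,-3,6,6,0],[0.6,-3,9,8,0],[0.6,-3,12,8,0],[0.6,-3,12,8,0],[0.6,-3,12,8,0]]'; python3 - 2>/dev/null <<'E'
from h import *
s,im,d=cap('wrist'); save('f_w.png',im); P=cloud('wrist',d,s)
s2,im2,d2=cap('side'); P2=cloud('side',d2); save('f_s.png',cv2.resize(im2[120:300,150:430],None,fx=2.8,fy=2.8,interpolation=cv2.INTER_CUBIC))
for n,Q0 in(('wrist',P),('side',P2)):
    for f in finder.cut_out(n,'heel_a')[:3]:
        Q=Q0[f['region']]; Q=Q[np.isfinite(Q).all(1)]; T=Q[Q[:,2]>.02]
        print(n,round(f['p'],2),f['pixel'],rect2(T) if len(T)>9 else '',np.percentile(Q[:,2],[5,50,95]).round(3))
    for f in finder.cut_out(n,'mat')[:1]: 
        Q=Q0[f['region']]; print('mat',rect2(Q[np.isfinite(Q).all(1)]))
E
```

```text
time_s: 48.7
tcp_pos: [0.4838, -0.0533, 0.2723]
eef_rot: [180.0, 0.1, 8.4]
contact_force: [-0.1, -0.3, -0.8]
gripper_width: 0.0351
gripper_force: 0.0
wrist 0.88 [109.2, 201.9] [410.3 183.   46.9  42.6  10.8 796. ] [0.011 0.029 0.031]
wrist 0.79 [136.8, 183.2] [442.7 132.9  47.5  43.5   9.3 931. ] [0.009 0.029 0.031]
mat [ 427.9  191.1  173.8  120.2  -84.7 5278. ]
side 0.74 [220.8, 203.5] [410.9 178.   47.9  46.4  11.6 107. ] [0.003 0.024 0.028]
side 0.7 [233.8, 210.7] [442.3 126.5  47.6  44.5  11.6 113. ] [0.005 0.024 0.029]
mat [432.1 189.2 180.2 127.3 -85.1 603. ]
```

View pics/f_w.png

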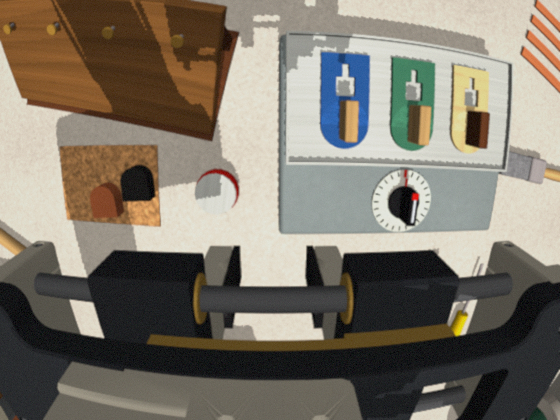

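View pics/f_s.png

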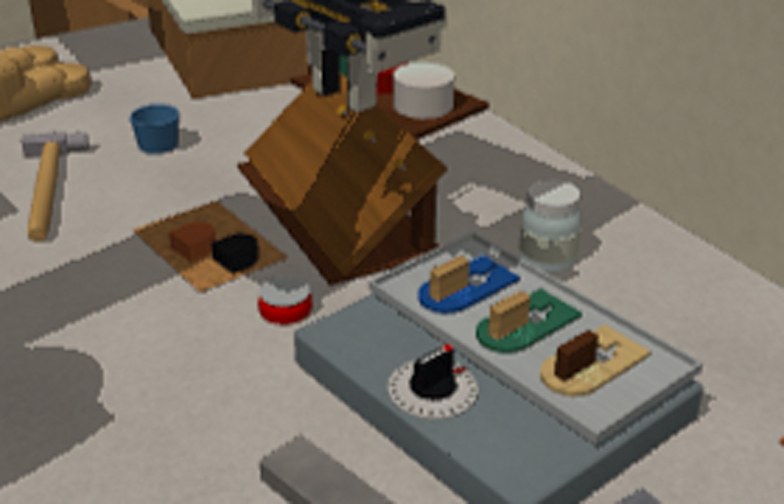

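Final views: three patterns lie flat and separate in the tray at (345,100), (412,100) and (470,108), and all screws are bare. The pointer at (414,200) stands towards the mark. The red-brown heel was nudged but is still flat on the mat with more than 10 mm of margin, and the bystanders are untouched.

```bash
python3 -c "
from plant import r; print(r.close_job())"
```

```text
the job is handed in; nothing more can be done
None
```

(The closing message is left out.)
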